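# Free the ring engraver's stuck chuck carriage, run it home and click the hood shut

## Robot

A 6-joint arm with a two-finger parallel gripper is mounted at the origin on the work surface. World frame = base frame: x ahead of the robot, y to its left, z up, the work surface at z = 0. Lengths are in m, angles in rad, forces in N, time in s.
With the tool pointing down it reaches from about 0.4 to 0.825 m from the base axis. Payload 7 kg.
Tool frame: the origin (TCP) lies on the centre line of the jaws, within the pads' length; the fingertips stand arm.tip_reach ahead of it and the grasp point (between the pads) lies 5 mm behind it (arm.tip_reach is the distance from the TCP to the fingertips, in m); z points along the fingers, y is the line along which they close (so a half turn about z gives the same grasp; the last joint's range is limited). The gripper opens to 88 mm and grips with 3 to 60 N. Pads are 19 mm wide; open, the fingers measure 130 mm over their backs; the gripper's body (78 mm by 193 mm) begins 47 mm behind the grasp point.
Start: joints at [1.439, 0.359, 0.012, 0, -1.224, -0.288], TCP at [0.275, 0.616, 0.241] pointing down, gripper open.
Joint ranges: [-3.07, 3.07], [-1.43, 2.12], [-1.02, 1.25], [-3.03, 1.67], [-3.05, -0], [-3.03, 3.03]. Speed limits (rad/s): [2.39, 2.39, 3.01, 3.14, 3.14, 3.14].

## Interface

Orientations are given as [roll, pitch, yaw] about the fixed x, y, z axes, in that order (R = Rz(yaw) Ry(pitch) Rx(roll)).
In Python, from station import status, optics, order, arm gives the robot as it stands. The module is installed in compiled form; this text tells all that it offers.
- The arm moves only by the shell command python3 -m jog 'ROWS' [FORCE]. ROWS is JSON, a list of rows, each a list of 3 entries, a list of its own where there are three numbers: the gripper command: -1 is shut, 1 is fully open, values between are in proportion, then the shift along the tool's x, y, z in mm, then the turn about the tool's z in rad. A call has 1 to 20 rows; each row is the pose to reach, as a shift and turn from the pose commanded when the call began, along the tool's axes at that moment; what a row does not reach only later rows make up. A row lasts 1/8 s, in which the tool goes at most 62.5 mm and 10.7 degrees, less where a joint would pass 70% of its speed; a pose out of reach is approached as far as the arm can. A call with a gripper value outside its range is refused whole. The fingers move at their own pace and stop on an object; FORCE is the grip in N (left out, the last holds). Time passes only in rows, so rows that repeat a pose let the fingers close. It gives the time, the measured TCP pose, the force, the opening and the grip force at its end, in the units of the state.
- status.get_state(): the state, without advancing time (a new reading comes with each control period).
- optics.grab_frame(name): name is "scene" or "side" or "wrist"; returns a dict with "color" (400x640x3 uint8, red, green, blue), "mtx" (3x3 intrinsics, pixels), "cam_to_world" (4x4, takes a point from camera to world coordinates). Camera axes: x right, y down, z forward; pixel columns grow to the right and rows downward; lengths in m; the calibration is good to about 2 mm. A picture is of the moment at which its call begins. There is no depth.
- order.job_done(): hands the job in; it is judged then, once.
The state is a dict: "t": time; "q": joint angles; "qd": joint speeds; "joint_efforts": joint torques, N m; "eef_pos": TCP position; "ee_rot": TCP orientation; "force": force on the tool from outside, world axes, zero at the start; "moment": the same for the moment, N m; "width": finger opening in m; "gripper_force": force on a finger pad.
Only numpy, scipy, OpenCV 4.12 (cv2) and the standard library are available. Lean on these libraries where they do the work, as an engineer would, in place of code of your own. Each camera call takes 0.05 s, during which the arm holds its last target. There are 200 camera calls.

## Task

Get the ring engraver ready to run. Push the chuck carriage with the gold ring, which is stuck on its gummed-up rods, along towards the engraver's head until it rests fully home against the end stop hidden inside, without banging it into the stop; then slide the clear hood over it until the hood's orange tab clicks behind its catch. Leave the other things on the bench where they are.

Things in the scene. Friction and masses are not known exactly. Their poses are not given: they have to be found in the camera images.
- engraver: Bench-top machine for engraving inside rings, fixed to the bench: grey base 170 x 400 mm (x, y), 30 mm high; white head 116 mm wide, top 118 mm above the bench, from y = 60 to 188 mm, its thin stylus arm pointing to -y. Two steel rods run along y. Origin: centre of the base's underside, at bench height; x across, y along the rods from the loading end to the head, z up.
- carriage (a joint): Travel (m) of the chuck carriage along the rods to the engraver's +y, into the head; 0 is fully out; it starts at 0 to 0.035. Dried compound on the rods holds it: about 7 to 18 N to move until 0.045, then it suddenly lets go and runs at 1 to 3 N. The rigid end stop is out of sight in the head, somewhere between 0.10 and 0.13, and is only felt. It stays where it is left.
- push_plate (a point): Point on the outer (-y) face, on the black rubber thumb pad, of the carriage's blue upright plate, which is 104 mm wide (x), 8 mm thick (y), from 34 to 118 mm above the bench: middle of its width, 90 mm above the bench. Moves with the carriage; at travel 0 it is at y = -154 mm. Outside it (-y) the room above the rods and their 58 mm high end bracket is free.
- ring (a point): Centre of the gold ring (22 mm) held in the jaws of the carriage's steel chuck, 51 mm to the head side (+y) of the middle of the blue plate, 86 mm above the bench. The chuck is 52 mm across, its top 112 mm above the bench; it and the aluminium saddle below belong to the carriage.
- hood (a joint): Travel (m) of the clear hood to the engraver's -y, from over the head to over the ring: 0 open, 0.100 fully shut, where it is stopped. Starts at 0 to 0.03, slides at 1 to 3 N, stays where left. In the last 17 mm the tab rides up the catch (4 to 15 N) and clicks down 2 to 4 mm before the end. Shut, its mouth is 3 mm from the blue plate of a carriage fully home; one further out is in its way.
- hood_grip (a point): Middle of the orange grip bar, 70 mm wide (x), 12 mm thick (y), 24 mm high, upright on the hood's top at its mouth (-y) end; foot 124 mm, top 148 mm above the bench. Push it on its head (+y) side or pinch its thickness. The hood is a clear U-shaped cover 130 mm wide, 110 mm long, reaching from 6 mm before the bar to 98 mm behind it, with a black mouth frame, top 126 mm above the bench.
- tab (a joint): Flexing angle (rad) of the orange spring tab, 12 mm wide, 36 mm long, that points to -y from the hood's mouth on the engraver's +x side, 46 mm above the bench: 0 relaxed (before the catch, or clicked down behind it), up to 0.12 while it rides over the steel catch on the base.
- ring_clamp: Bystander: wooden ring clamp with a brass band, about 155 x 28 x 20 mm, lying on the bench; origin under its middle, x along it.
- doming_block: Bystander: steel doming block, a 50 mm cube with round hollows, 0.9 kg; origin under its centre.
- oil_bottle: Bystander: small white plastic bottle with a red cap, 38 mm across and 85 mm high, standing; origin under its centre.
- flat_file: Bystander: file with a wooden handle, about 165 mm long, lying on the bench; origin under it near its middle, x towards the file's tip.

How it is judged:
By the outcome, as a careful person would: the job done as asked, in the order asked, and still so for the second after the job is handed in, with the robot touching nothing.
It also fails if it takes over 56 s, if anything falls off the work surface, if the arm or the gripper's body presses on something with over 40 N, if the wrist force passes 120 N, or if a joint passes its speed limit or range.

## Working session

There is one attempt and no reset: what is moved stays moved. The work goes in short steps, Python scripts to look and compute and a shell command to move; the robot and the scene stay as the last step left them, time stands still between calls to the robot, and variables do not carry over. Pictures are saved under pics/ and viewed, at most 10 in all, crops included, and the job is handed in when it is done.

```bash
mkdir -p pics; python3 - <<'E'
from station import status, optics, arm
import cv2, pickle
s=status.get_state()
print({k:s[k] for k in('t','eef_pos','ee_rot','force','width','gripper_force')}, arm.tip_reach)
for n in('scene','side','wrist'):
    f=optics.grab_frame(n); pickle.dump(f,open(f'{n}0.pkl','wb')); cv2.imwrite(f'pics/{n}0.png',f['color'][:,:,::-1])
    print(n,f['mtx'].round(1).tolist(),f['cam_to_world'].round(3).tolist())
E
```

```text
{'t': 0.0, 'eef_pos': array([0.27497737, 0.61594687, 0.23964481]), 'ee_rot': array([ 3.13995718e+00, -1.50758295e-04, -4.19936124e-01]), 'force': array([ 0.56022563, -0.35117556,  0.09826248]), 'width': 0.08756407987353675, 'gripper_force': 0.0} 0.014
scene [[375.1, 0.0, 318.6], [0.0, 375.1, 194.1], [0.0, 0.0, 1.0]] [[0.127, 0.652, -0.748, 1.27], [0.992, -0.096, 0.085, -0.047], [-0.016, -0.752, -0.659, 0.692], [0.0, 0.0, 0.0, 1.0]]
side [[446.9, 0.0, 306.9], [0.0, 446.9, 198.1], [0.0, 0.0, 1.0]] [[0.711, -0.51, 0.483, 0.035], [-0.703, -0.518, 0.487, -0.555], [0.002, -0.686, -0.728, 0.963], [0.0, 0.0, 0.0, 1.0]]
wrist [[324.5, 0.0, 323.6], [0.0, 324.5, 198.9], [0.0, 0.0, 1.0]] [[-0.408, -0.874, -0.265, 0.347], [-0.913, 0.391, 0.116, 0.582], [0.002, 0.289, -0.957, 0.384], [0.0, 0.0, 0.0, 1.0]]
```

View pics/scene0.png

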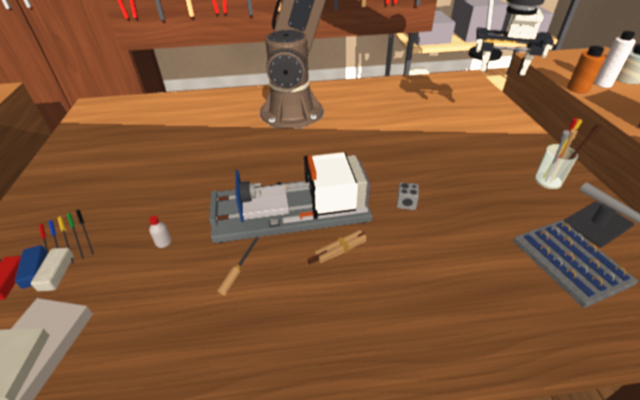

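View pics/side0.png

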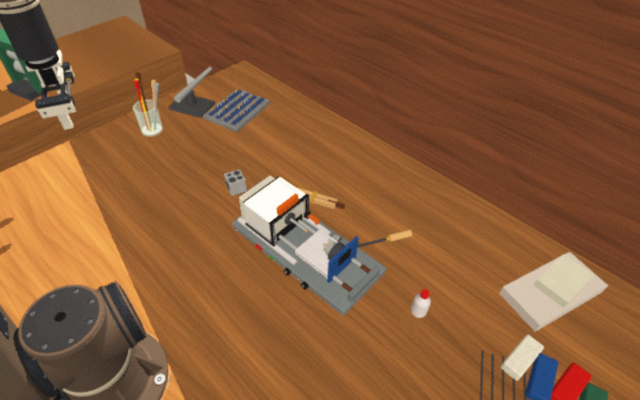

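Scene view: the engraver spans about px (210..370, 155..240), with the blue plate at (239,195) and the head on the right. Side view: blue plate at (343,258), orange grip at (288,204). I'll measure these from masks and look at enlarged crops.

```bash
cat > h.py <<'E'
import numpy as np, cv2
def ray(f,px):
    T=f['cam_to_world']; d=T[:3,:3]@np.linalg.solve(f['mtx'],[px[0],px[1],1.]); return T[:3,3],d/np.linalg.norm(d)
def plane(f,px,z):
    o,d=ray(f,px); return o+d*(z-o[2])/d[2]
def tri(f,p,g,q):
    o,d=ray(f,p); a,b=ray(g,q)
    s=np.linalg.lstsq(np.c_[d,-b],a-o,rcond=None)[0]; P,Q=o+d*s[0],a+b*s[1]
    return (P+Q)/2,np.linalg.norm(P-Q)
def proj(f,P):
    T=f['cam_to_world']; c=T[:3,:3].T@(np.asarray(P)-T[:3,3]); u=f['mtx']@c; return u[:2]/u[2]
def blobs(f,lo,hi,roi,amin=8):
    h=cv2.cvtColor(f['color'],cv2.COLOR_RGB2HSV); m=cv2.inRange(h,lo,hi); r=np.zeros_like(m); x0,y0,x1,y1=roi; r[y0:y1,x0:x1]=m[y0:y1,x0:x1]
    n,l,st,c=cv2.connectedComponentsWithStats(r)
    return [(st[i].tolist(),c[i].round(1).tolist(),cv2.boxPoints(cv2.minAreaRect(np.argwhere(l==i)[:,::-1].astype(np.float32))).round(1).tolist()) for i in range(1,n) if st[i,4]>=amin]
E
python3 - <<'E'
from h import *; import pickle
S,D=[pickle.load(open(f'{n}0.pkl','rb')) for n in('scene','side')]
for f,roi in((S,(200,140,385,245)),(D,(225,165,390,315))):
    print('blue',blobs(f,(100,120,40),(125,255,255),roi)); print('orange',blobs(f,(3,170,150),(14,255,255),roi))
a=cv2.resize(S['color'][145:245,200:380],None,fx=4,fy=4,interpolation=2)
b=cv2.resize(D['color'][170:315,228:390],None,fx=4,fy=4,interpolation=2)
cv2.imwrite('pics/ca.png',a[:,:,::-1]); cv2.imwrite('pics/cb.png',b[:,:,::-1])
E
```

```text
blue [([236, 171, 7, 50, 149], [238.3, 195.1], [[233.89999389648438, 171.1999969482422], [238.10000610351562, 170.8000030517578], [242.39999389648438, 220.0], [238.1999969482422, 220.3000030517578]])]
orange [([308, 155, 8, 24, 90], [311.8, 167.1], [[307.5, 155.5], [311.5, 154.6999969482422], [316.20001220703125, 177.8000030517578], [312.1000061035156, 178.60000610351562]]), ([300, 212, 13, 5, 36], [305.7, 213.7], [[299.70001220703125, 213.1999969482422], [311.5, 211.10000610351562], [312.0, 214.0], [300.20001220703125, 216.10000610351562]])]
blue [([328, 237, 30, 45, 500], [341.7, 259.0], [[318.5, 271.5], [354.5, 235.5], [365.0, 246.0], [329.0, 282.0]])]
orange [([244, 165, 25, 14, 128], [256.8, 171.0], [[242.3000030517578, 168.10000610351562], [246.60000610351562, 160.3000030517578], [268.79998779296875, 172.60000610351562], [264.5, 180.39999389648438]]), ([264, 165, 67, 31, 574], [294.1, 177.0], [[262.5, 167.89999389648438], [269.3999938964844, 154.6999969482422], [333.5, 188.3000030517578], [326.6000061035156, 201.5]]), ([294, 165, 96, 68, 1757], [351.1, 190.9], [[293.10000610351
[... 2965 characters left out ...]
61035156]]), ([295, 286, 44, 29, 255], [316.8, 302.5], [[293.29998779296875, 293.70001220703125], [298.0, 286.0], [339.6000061035156, 311.29998779296875], [334.8999938964844, 319.0]]), ([225, 291, 17, 24, 139], [230.4, 307.0], [[225.0, 291.0], [241.0, 291.0], [241.0, 314.0], [225.0, 314.0]]), ([354, 297, 29, 18, 253], [367.0, 307.5], [[353.29998779296875, 307.5], [361.6000061035156, 295.1000061035156], [383.1000061035156, 309.3999938964844], [374.79998779296875, 321.79998779296875]]), ([349, 311, 8, 4, 19], [351.8, 312.8], [[349.0, 314.0], [349.0, 311.0], [356.0, 311.0], [356.0, 314.0]]), ([383, 313, 5, 2, 8], [384.8, 313.5], [[383.0, 314.0], [383.0, 313.0], [387.0, 313.0], [387.0, 314.0]])]
```

View pics/ca.png

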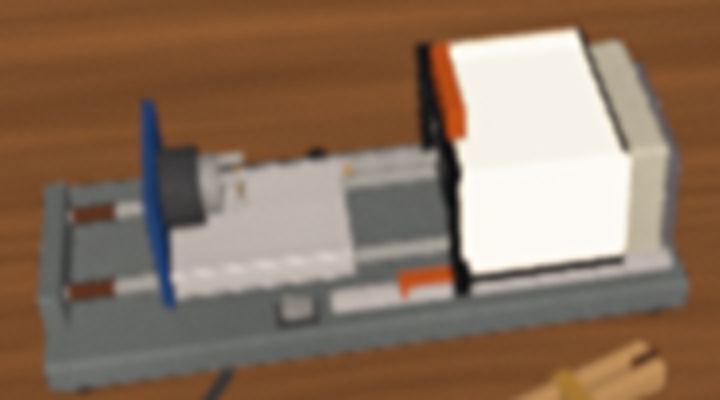

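View pics/cb.png

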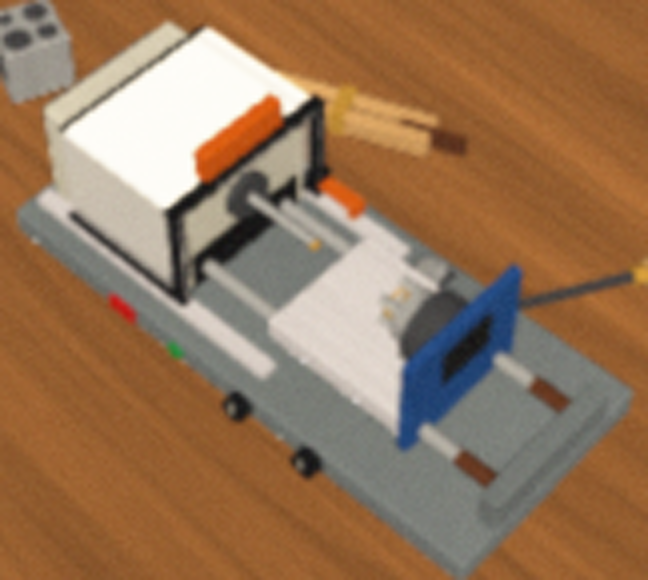

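Scene crop: base near-edge top corners at about (50,372) and (687,285), plate top edge at about (148,102), grip bar at (448,90). Side crop: base corners at (630,385), (465,568), (20,213); plate outer-face corners at (520,268), (516,350), (405,447); grip bar at (238,138).

```bash
python3 - <<'E'
from h import *; import pickle
from scipy.optimize import least_squares
S,D=[pickle.load(open(f'{n}0.pkl','rb')) for n in('scene','side')]
sc=lambda x,y:(200+x/4,145+y/4); sd=lambda x,y:(228+x/4,170+y/4)
obs=[(S,sc(50,372),(.085,-.2)),(S,sc(687,285),(.085,.2)),(D,sd(630,385),(.085,-.2)),(D,sd(465,568),(-.085,-.2)),(D,sd(20,213),(-.085,.2))]
W=np.array([plane(f,p,.03)[:2] for f,p,_ in obs]); L=np.array([l for *_,l in obs])
def tf(v,L): c,s=np.cos(v[2]),np.sin(v[2]); return L@np.array([[c,s],[-s,c]])+v[:2]
r=least_squares(lambda v:(tf(v,L)-W).ravel(),[.5,0,0]); v=r.x; print('pose',v,(r.fun.reshape(-1,2)*1e3).round(1).tolist())
np.save('pose.npy',v)
def loc(P): c,s=np.cos(v[2]),np.sin(v[2]); d=P[:2]-v[:2]; return np.round([c*d[0]+s*d[1],-s*d[0]+c*d[1],P[2]],4)
print('plate centre outer',loc(plane(D,np.mean([sd(520,268),sd(405,447)],0),.076)))
print('plate top +x',loc(plane(D,sd(520,268),.118)),'bot -x',loc(plane(D,sd(405,447),.034)))
print('pad',loc(plane(D,sd(467,350),.09)))
print('grip side',loc(plane(D,(287,204.2),.138)),'scene',loc(plane(S,(311.8,167.1),.138)), loc(tri(S,(311.8,167.1),D,(287,204.2))[0]))
print('bystanders file handle etc'); 
for l in[(0,-.154),(0,-.05),(0,.1)]: print(l,tf(v,np.array([l])))
E
```

```text
pose [ 0.54027637 -0.04349933  0.04751552] [[-4.4, -7.4], [-5.6, 1.4], [5.1, -3.4], [3.6, 1.3], [1.3, 8.1]]
plate centre outer [-0.0023 -0.1246  0.076 ]
plate top +x [ 0.0469 -0.1255  0.118 ] bot -x [-0.0522 -0.1238  0.034 ]
pad [-0.0045 -0.1288  0.09  ]
grip side [-0.0051  0.0614  0.138 ] scene [0.0021 0.0638 0.138 ] [-0.0027  0.0642  0.1342]
bystanders file handle etc
(0, -0.154) [[ 0.54759101 -0.19732552]]
(0, -0.05) [[ 0.54265125 -0.0934429 ]]
(0, 0.1) [[0.53552661 0.0563878 ]]
```

```bash
python3 -m jog '[[-1,[50,55,0],0.1],[-1,[95,105,0],0.2],[-1,[140,155,0],0.3],[-1,[180,200,0],0.4],[-1,[225,250,0],0.5],[-1,[265,295,0],0.6],[-1,[310,340,0],0.7],[-1,[350,385,0],0.8],[-1,[390,430,0],0.9],[-1,[430,475,0],1.0],[-1,[470,520,0],1.1],[-1,[510,565,0],1.103],[-1,[550,605,0],1.103],[-1,[575,635,0],1.103],[-1,[587,646,0],1.103],[-1,[587,646,0],1.103],[-1,[587,646,0],1.103],[-1,[587,646,0],1.103]]' 20
python3 - <<'E'
from station import status, optics
import cv2, pickle
f=optics.grab_frame('wrist'); pickle.dump(f,open('w1.pkl','wb')); cv2.imwrite('pics/w1.png',f['color'][:,:,::-1])
E
```

```text
t: 2.4
eef_pos: [0.5478, -0.2116, 0.241]
ee_rot: [-3.141, 0.0, -1.521]
force: [-0.2, 1.1, -0.0]
width: 0.0002
gripper_force: 0.0
```

View pics/w1.png

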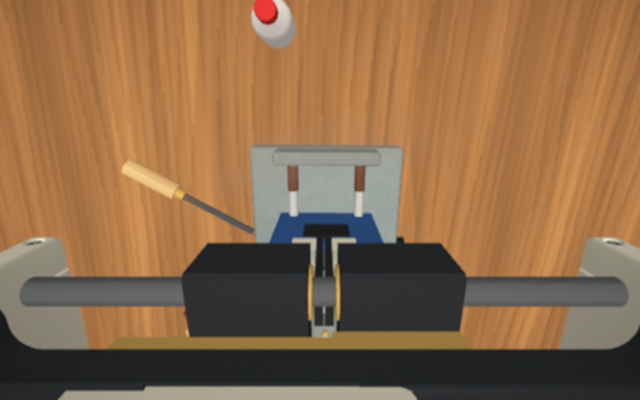

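Wrist view: base loading-end corners at (252,147) and (401,147), end bracket, and the blue plate's lower outer edge at row ~213 (cols ~278..376). The fingers are in front of the pad, well centred.

```bash
python3 - <<'E'
from h import *; import pickle
w=pickle.load(open('w1.pkl','rb')); v=np.load('pose.npy')
A,B=plane(w,(252,147),.03),plane(w,(401,147),.03)
print(A,B,'width',np.linalg.norm(A-B),'yaw',np.arctan2(*(A-B)[1::-1]))
d=(A-B)[:2]/np.linalg.norm(A[:2]-B[:2]); n=np.array([-d[1],d[0]]); m=(A+B)[:2]/2
print('origin',m+.2*n)
for r in range(208,220): print(r,w['color'][r,[285,368]].tolist(), end=' ')
h=cv2.cvtColor(w['color'],cv2.COLOR_RGB2HSV);mk=cv2.inRange(h,(100,120,40),(125,255,255));print([(r,np.flatnonzero(mk[r])[[0,-1]].tolist()) for r in range(205,262,4) if mk[r].any()])
for p in((285,213),(368,213)):
    P=plane(w,p,.034)[:2]-m; print('plate bottom local from base end',P@n,P@d)
t=np.array([.5478,-.2116])-m; print('tcp local',t@d,t@n-.2)
E
```

```text
[ 0.62772394 -0.24020309  0.03      ] [ 0.46543676 -0.24824246  0.03      ] width 0.1624861873966695 yaw 0.04949742405426289
origin [ 0.53668491 -0.04446773]
208 [[155, 164, 158], [153, 162, 157]] 209 [[157, 165, 160], [156, 164, 160]] 210 [[154, 163, 157], [156, 164, 158]] 211 [[145, 154, 151], [151, 160, 157]] 212 [[111, 124, 134], [125, 140, 147]] 213 [[63, 84, 118], [82, 103, 130]] 214 [[39, 67, 111], [48, 76, 120]] 215 [[38, 68, 112], [39, 70, 117]] 216 [[37, 67, 111], [41, 70, 117]] 217 [[38, 69, 113], [40, 70, 116]] 218 [[41, 70, 114], [39, 69, 115]] 219 [[40, 70, 113], [39, 69, 115]] [(213, [282, 284]), (217, [280, 371]), (221, [278, 373]), (225, [277, 374]), (229, [275, 376]), (233, [274, 378]), (237, [272, 379]), (241, [271, 381]), (245, [322, 325]), (249, [323, 324])]
plate bottom local from base end 0.07477806229577623 0.04736572798161421
plate bottom local from base end 0.07476990413342326 -0.0476896752369782
tcp local 0.0028322417233005493 -0.16747752284429546
```

```bash
python3 -m jog '[[-1,[0,3,40],0],[-1,[0,3,80],0],[-1,[0,3,120],0],[-1,[0,3,145],0],[-1,[0,3,152],0],[-1,[-10,3,152],0],[-1,[-18,3,152],0],[-1,[-22,3,152],0],[-1,[-24,3,152],0],[-1,[-26,3,152],0],[-1,[-27,3,152],0],[-1,[-27,3,152],0],[-1,[-27,3,152],0]]'
python3 -m jog '[[-1,[-1,0,0],0],[-1,[-2,0,0],0],[-1,[-3,0,0],0],[-1,[-4,0,0],0],[-1,[-5,0,0],0],[-1,[-6,0,0],0]]'
```

```text
t: 4.08
eef_pos: [0.5435, -0.1861, 0.0885]
ee_rot: [3.141, -0.0, -1.523]
force: [-0.4, -0.5, 0.9]
width: 0.0003
gripper_force: 0.0
t: 4.82
eef_pos: [0.5433, -0.1799, 0.0886]
ee_rot: [-3.142, -0.0, -1.523]
force: [1.0, -2.6, -0.8]
width: 0.0004
gripper_force: 1.8
```

```bash
python3 -m jog '[[-1,[-1,0,0],0],[-1,[-2,0,0],0],[-1,[-3,0,0],0],[-1,[-4,0,0],0]]'; python3 -m jog '[[-1,[-1,0,0],0],[-1,[-2,0,0],0],[-1,[-3,0,0],0],[-1,[-4,0,0],0]]'
```

```text
t: 5.32
eef_pos: [0.5432, -0.1779, 0.0886]
ee_rot: [3.141, -0.002, -1.523]
force: [2.2, -13.8, -3.4]
width: 0.0008
gripper_force: 6.8
t: 5.82
eef_pos: [0.543, -0.174, 0.0886]
ee_rot: [3.142, -0.002, -1.523]
force: [2.6, -13.7, -3.6]
width: 0.0006
gripper_force: 6.8
```

```bash
python3 -m jog '[[-1,[-1,0,0],0],[-1,[-2,0,0],0],[-1,[-3,0,0],0],[-1,[-4,0,0],0],[-1,[-5,0,0],0],[-1,[-6,0,0],0],[-1,[-7,0,0],0],[-1,[-8,0,0],0]]'; python3 -m jog '[[-1,[-1,0,0],0],[-1,[-2,0,0],0],[-1,[-3,0,0],0],[-1,[-4,0,0],0],[-1,[-5,0,0],0],[-1,[-6,0,0],0]]'
```

```text
t: 6.82
eef_pos: [0.5427, -0.166, 0.0886]
ee_rot: [3.142, -0.002, -1.523]
force: [3.2, -13.4, -3.9]
width: 0.0005
gripper_force: 6.8
t: 7.58
eef_pos: [0.5423, -0.1578, 0.0886]
ee_rot: [-3.141, 0.0, -1.523]
force: [0.0, -2.1, -0.4]
width: 0.0004
gripper_force: 0.8
```

```bash
python3 -m jog '[[-1,[-2,0,0],0],[-1,[-4,0,0],0],[-1,[-6,0,0],0],[-1,[-8,0,0],0],[-1,[-10,0,0],0],[-1,[-12,0,0],0],[-1,[-14,0,0],0],[-1,[-16,0,0],0],[-1,[-18,0,0],0],[-1,[-20,0,0],0],[-1,[-22,0,0],0],[-1,[-24,0,0],0],[-1,[-26,0,0],0],[-1,[-28,0,0],0],[-1,[-30,0,0],0],[-1,[-32,0,0],0],[-1,[-34,0,0],0],[-1,[-36,0,0],0],[-1,[-38,0,0],0],[-1,[-40,0,0],0]]'; python3 -m jog '[[-1,[-1,0,0],0],[-1,[-2,0,0],0],[-1,[-3,0,0],0],[-1,[-4,0,0],0],[-1,[-5,0,0],0]]'
```

```text
t: 10.07
eef_pos: [0.5403, -0.1179, 0.0886]
ee_rot: [-3.142, -0.0, -1.523]
force: [1.2, -2.0, 0.9]
width: 0.0004
gripper_force: 0.8
t: 10.7
eef_pos: [0.54, -0.113, 0.0885]
ee_rot: [3.142, -0.0, -1.523]
force: [1.0, -1.7, -0.1]
width: 0.0006
gripper_force: 0.8
```

```bash
python3 -m jog '[[-1,[-1,0,0],0],[-1,[-2,0,0],0],[-1,[-3,0,0],0],[-1,[-4,0,0],0],[-1,[-5,0,0],0]]'
```

```text
t: 11.32
eef_pos: [0.5398, -0.108, 0.0885]
ee_rot: [3.142, -0.0, -1.523]
force: [0.9, -1.8, -0.3]
width: 0.0007
gripper_force: 0.8
```

```bash
python3 -m jog '[[-1,[-1,0,0],0],[-1,[-2,0,0],0],[-1,[-3,0,0],0]]'
```

```text
t: 11.7
eef_pos: [0.5397, -0.105, 0.0886]
ee_rot: [-3.142, 0.0, -1.523]
force: [1.3, -1.7, -0.9]
width: 0.0004
gripper_force: 0.8
```

```bash
python3 -m jog '[[-1,[-1,0,0],0],[-1,[-2,0,0],0],[-1,[-3,0,0],0],[-1,[-4,0,0],0]]'
```

```text
t: 12.2
eef_pos: [0.5395, -0.101, 0.0886]
ee_rot: [3.142, 0.0, -1.523]
force: [-0.0, -1.4, -0.1]
width: 0.0008
gripper_force: 0.8
```

```bash
python3 -m jog '[[-1,[-1,0,0],0],[-1,[-2,0,0],0],[-1,[-3,0,0],0],[-1,[-4,0,0],0]]'
```

```text
t: 12.7
eef_pos: [0.5393, -0.097, 0.0886]
ee_rot: [-3.142, -0.0, -1.523]
force: [1.5, -1.2, -0.8]
width: 0.0005
gripper_force: 0.8
```

```bash
python3 -m jog '[[-1,[-1,0,0],0],[-1,[-2,0,0],0],[-1,[-3,0,0],0],[-1,[-4,0,0],0]]'
```

```text
t: 13.2
eef_pos: [0.5391, -0.093, 0.0886]
ee_rot: [3.142, -0.0, -1.523]
force: [0.8, -0.7, -0.2]
width: 0.0005
gripper_force: 0.8
```

```bash
python3 -m jog '[[-1,[-1,0,0],0],[-1,[-2,0,0],0],[-1,[-3,0,0],0],[-1,[-4,0,0],0]]'
```

```text
t: 13.7
eef_pos: [0.539, -0.092, 0.0886]
ee_rot: [3.141, -0.004, -1.523]
force: [7.2, -25.8, -6.1]
width: 0.0004
gripper_force: 13.6
```

```bash
python3 -m jog '[[-1,[2,0,0],0],[-1,[8,0,0],0],[-1,[20,0,0],0],[-1,[25,0,-20],0],[-1,[25,0,-60],0],[-1,[25,0,-100],0],[-1,[20,0,-135],0],[-1,[-10,0,-135],0],[-1,[-50,0,-135],0],[-1,[-90,0,-135],0],[-1,[-120,0,-135],0],[-1,[-138,0,-135],0],[-1,[-143,0,-135],0],[-1,[-143,0,-135],0],[-1,[-143,0,-135],0]]'
python3 - <<'E'
from station import status, optics
import cv2, pickle
for n in('wrist','scene','side'):
    f=optics.grab_frame(n); pickle.dump(f,open(n+'2.pkl','wb'))
    if n=='wrist': cv2.imwrite('pics/w2.png',f['color'][:,:,::-1])
E
```

```text
t: 15.58
eef_pos: [0.532, 0.053, 0.2235]
ee_rot: [3.141, -0.0, -1.524]
force: [-0.7, 0.9, -0.3]
width: 0.0009
gripper_force: 0.0
```

View pics/w2.png

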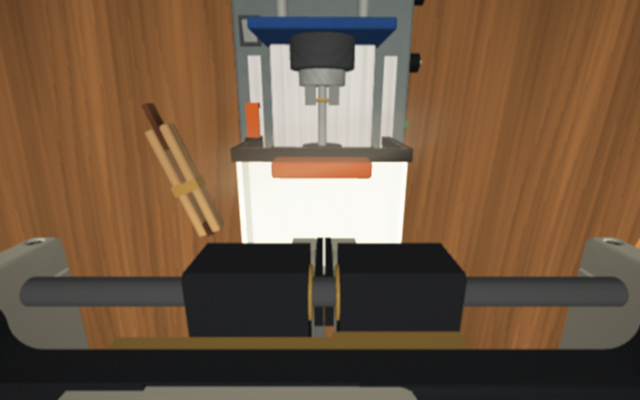

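Wrist view: carriage is deep in, with the stylus through the ring. The grip bar spans (272..371, 158..178) and is about centred on the fingers; the tab is at (252,120). I'll locate the bar exactly.

```bash
python3 - <<'E'
from h import *; import pickle
w=pickle.load(open('wrist2.pkl','rb'))
b=blobs(w,(3,170,100),(16,255,255),(225,90,400,200),40); print(b)
c=np.array([.532,.053]); yaw=.0485; ex=np.array([np.cos(yaw),np.sin(yaw)]); ey=np.array([-ex[1],ex[0]])
for px,z in(((321,158),.148),((321,178),.124),((321,168),.142),((272,160),.148),((371,160),.148),((252,104),.046)):
    d=plane(w,px,z)[:2]-c; print(px,z,'rel tcp x,y',d@ex,d@ey)
E
```

```text
[([246, 103, 13, 34, 383], [252.2, 119.5], [[246.0, 103.0], [258.0, 103.0], [258.0, 136.0], [246.0, 136.0]]), ([341, 167, 29, 10, 119], [359.7, 173.7], [[341.0, 167.0], [369.0, 167.0], [369.0, 176.0], [341.0, 176.0]])]
(321, 158) 0.148 rel tcp x,y 0.001994957838656791 -0.043328985843275235
(321, 178) 0.124 rel tcp x,y 0.002240004841352842 -0.023792420766006114
(321, 168) 0.142 rel tcp x,y 0.002068039268272216 -0.03521009171618012
(272, 160) 0.148 rel tcp x,y 0.03544238451258527 -0.04200309022833141
(371, 160) 0.148 rel tcp x,y -0.03212903214001368 -0.04190688720387484
(252, 104) 0.046 rel tcp x,y 0.06826161002931477 -0.07790246223113426
```

```bash
python3 -m jog '[[-1,[0,2,30],0],[-1,[0,-2,60],0],[-1,[0,-2,74],0],[-1,[0,-2,77],0],[-1,[4,-2,77],0],[-1,[8,-2,77],0],[-1,[12,-2,77],0],[-1,[14,-2,77],0],[-1,[16,-2,77],0],[-1,[18,-2,77],0],[-1,[20,-2,77],0],[-1,[22,-2,77],0],[-1,[24,-2,77],0],[-1,[26,-2,77],0]]'
python3 -m jog '[[-1,[3,0,0],0],[-1,[6,0,0],0],[-1,[9,0,0],0],[-1,[12,0,0],0]]'
```

```text
t: 17.48
eef_pos: [0.5353, 0.0278, 0.1466]
ee_rot: [-3.141, 0.0, -1.523]
force: [-0.1, 1.2, -0.1]
width: 0.0003
gripper_force: 0.6
t: 17.98
eef_pos: [0.5359, 0.0157, 0.1466]
ee_rot: [-3.142, 0.0, -1.523]
force: [-0.2, 1.7, 1.7]
width: 0.0004
gripper_force: 0.6
```

```bash
python3 -m jog '[[-1,[3,0,0],0],[-1,[7,0,0],0],[-1,[11,0,0],0],[-1,[15,0,0],0],[-1,[19,0,0],0],[-1,[23,0,0],0],[-1,[27,0,0],0],[-1,[31,0,0],0],[-1,[34,0,0],0],[-1,[37,0,0],0],[-1,[39,0,0],0],[-1,[41,0,0],0]]'
python3 -m jog '[[-1,[1.5,0,0],0],[-1,[3,0,0],0],[-1,[4.5,0,0],0],[-1,[6,0,0],0]]'
```

```text
t: 19.48
eef_pos: [0.5377, -0.025, 0.1465]
ee_rot: [3.141, 0.0, -1.523]
force: [-2.4, 3.8, 2.3]
width: 0.0002
gripper_force: 2.8
t: 19.98
eef_pos: [0.538, -0.0306, 0.1466]
ee_rot: [3.142, 0.001, -1.523]
force: [-2.6, 3.4, 2.6]
width: 0.0003
gripper_force: 2.5
```

```bash
python3 -m jog '[[-1,[1.5,0,0],0],[-1,[3,0,0],0],[-1,[4.5,0,0],0],[-1,[6,0,0],0]]'; python3 -m jog '[[-1,[1.5,0,0],0],[-1,[3,0,0],0],[-1,[4,0,0],0]]'
```

```text
t: 20.48
eef_pos: [0.5384, -0.0371, 0.1465]
ee_rot: [3.142, -0.0, -1.523]
force: [-1.6, 2.6, 0.6]
width: 0.0009
gripper_force: 0.7
t: 20.85
eef_pos: [0.5387, -0.0411, 0.1466]
ee_rot: [-3.141, 0.0, -1.523]
force: [-1.1, 5.1, 1.6]
width: 0.0005
gripper_force: 2.6
```

```bash
python3 -m jog '[[-1,[1,0,0],0],[-1,[2,0,0],0],[-1,[3,0,0],0],[-1,[4,0,0],0]]'
```

```text
t: 21.35
eef_pos: [0.5388, -0.0415, 0.1466]
ee_rot: [-3.14, 0.005, -1.523]
force: [-7.0, 25.0, 6.5]
width: 0.0005
gripper_force: 13.0
```

```bash
python3 -m jog '[[-1,[1,0,0],0],[-1,[2,0,0],0],[-1,[3,0,0],0]]'
```

```text
t: 21.72
eef_pos: [0.5389, -0.0418, 0.1466]
ee_rot: [-3.14, 0.009, -1.523]
force: [-11.5, 40.4, 10.7]
width: 0.0005
gripper_force: 20.8
```

```bash
python3 -m jog '[[-1,[-2,0,0],0],[-1,[-8,0,0],0],[-1,[-20,0,0],0],[-1,[-25,0,-25],0],[-1,[-25,0,-65],0],[-1,[-25,0,-85],0],[-1,[-25,0,-85],0],[-1,[-25,0,-85],0]]'
python3 - <<'E'
from station import status, optics
import cv2, numpy as np
a=cv2.resize(optics.grab_frame('scene')['color'][145:245,200:380],None,fx=3,fy=3,interpolation=2)
b=optics.grab_frame('wrist')['color'][:250,170:470]
im=np.zeros((560,700,3),np.uint8); im[:300,:540]=a; im[305:555,:300]=b
c=cv2.resize(optics.grab_frame('side')['color'][180:300,240:380],None,fx=2.05,fy=2.05,interpolation=2); im[305:305+c.shape[0],310:310+c.shape[1]]=c
cv2.imwrite('pics/e.png',im[:,:,::-1])
E
```

```text
t: 22.72
eef_pos: [0.5372, -0.0232, 0.2308]
ee_rot: [3.14, -0.0, -1.523]
force: [-1.6, 0.4, -1.7]
width: 0.0005
gripper_force: 0.0
```

View pics/e.png

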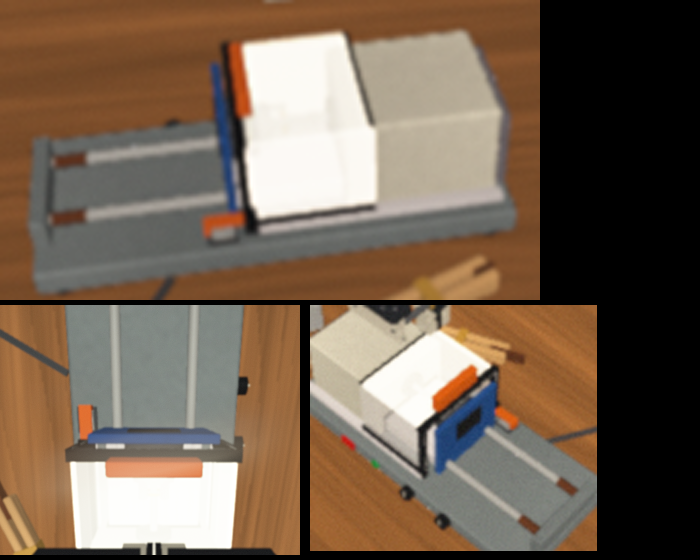

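```bash
python3 - <<'E'
from h import *; import pickle
from station import optics,status
for n,roi in(('scene',(200,140,385,245)),('side',(240,190,380,300))):
    for f in(pickle.load(open(n+'2.pkl','rb')),optics.grab_frame(n)):
        print(n,'blue',[b[:2] for b in blobs(f,(100,120,40),(125,255,255),roi)])
f=optics.grab_frame('wrist'); p=pickle.load(open('wrist2.pkl','rb'))
for g in(p,f):
    h=cv2.cvtColor(g['color'],cv2.COLOR_RGB2HSV); m=cv2.inRange(h,(100,120,40),(125,255,255))[:240]
    ys,xs=np.nonzero(m); r0,r1=ys.min(),ys.max(); print(r0,r1,'top outer/in edge',plane(g,(320,r0),.118),plane(g,(320,r1),.118))
c=f['color'][80:180,240:420]; cv2.imwrite('pics/f.png',cv2.resize(c,None,fx=4,fy=4,interpolation=2)[:,:,::-1])
E
```

```text
scene blue [([271, 167, 8, 50, 113], [274.3, 191.3])]
scene blue [([271, 167, 7, 48, 112], [274.2, 190.3])]
side blue [([301, 218, 29, 44, 531], [314.9, 239.4])]
side blue [([301, 217, 30, 45, 543], [315.2, 239.1])]
17 46 top outer/in edge [ 0.54114308 -0.08253035  0.118     ] [ 0.54034175 -0.06431198  0.118     ]
124 133 top outer/in edge [ 0.54338047 -0.08645887  0.118     ] [ 0.54307482 -0.07961412  0.118     ]
```

View pics/f.png

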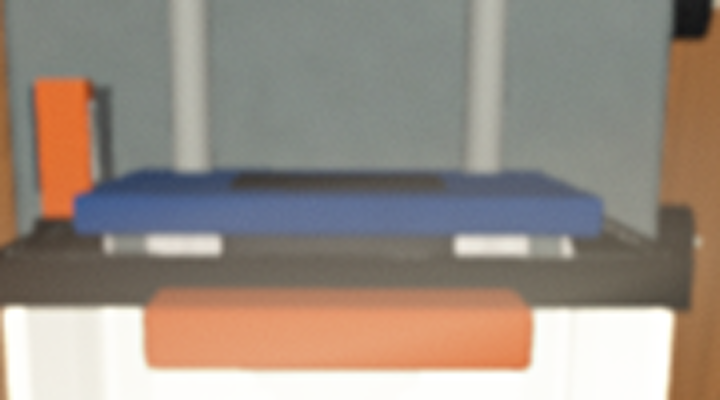

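The plate hasn't moved since it reached the end stop, and the hood sits about 3 mm clear of it. The hood came up hard at its stop, after the force ramp and drop that mark the tab clicking. The robot is clear of everything, so I'm handing in.

```bash
python3 -c "
from station import order
print(order.job_done())"
```

```text
the job is handed in; nothing more can be done
None
```

I pushed the carriage slowly home against its end stop, then shut the hood to its stop; I judged the tab's click from the push force (a rise, then a drop just before the stop), not from seeing it. The job is handed in, with the robot clear and nothing else touched.

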